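# Rake plaster chips out from under the low drying shelf

### The job

Three chips of plaster lie under the low drying shelf. Take the long-handled scoop by its handle, reach in under the shelf without knocking the shelf or disturbing the two things that stand on it, and draw all three chips out into the steel catch tray, moving them only with the scoop and not with the gripper. Then lay the scoop down flat on the worktop, right way up, clear of the tray and the shelf.

Things in the scene. Friction and masses are not known exactly. Their poses are not given: they have to be found in the camera images.
- low_shelf: Low plywood shelf fixed to the worktop, 300 mm wide (x), 200 deep (y), aluminium strip on its front edge. Origin on the worktop below the middle of the front edge; -y goes in under the shelf, +y out of it, z up. Open only in front. Underside 100 mm above the worktop, top 114. Side walls 14 mm thick; back wall's inner face at y = -192 mm.
- catch_tray: Flat steel tray fixed to the worktop in front of the shelf, 208 mm wide (x), 190 long (y). Origin on the worktop under its middle, -y towards the shelf. Its mouth is a shallow ramp at y = -85 to -97 mm. Floor 2 mm thick; side walls (inner faces at x = -100, +100) 17 mm high; end wall at y = +93 mm 10 mm high.
- scoop: Loose drag scoop, about 0.1 kg. Steel head: upright back plate 130 mm wide (x), 36 high, 4 thick, with two wings 70 mm long (y = 0 to +70), 30 high; open at bottom, top and handle side, 122 mm free between the wings. Origin at the back plate's bottom edge, middle; z up. Stands level by itself on its head.
- scoop_handle (a point): Middle of the scoop's handle at scoop frame (0, +240, 45) mm, axes as the scoop. The handle is wood with a red end, 16 mm wide, 22 high, level along the scoop's +y from y = +30 to +275, its centre line 45 mm and top 56 mm above the scoop's bottom edge. Gripped here, the gripper stays outside the shelf. Centre of mass near y = +40.
- chip_a: Loose white plaster chip, about 30 x 30 x 11 mm, 12 g; origin in the middle of its underside.
- chip_b: Loose white plaster chip, about 19 x 22 x 9 mm, 12 g; origin in the middle of its underside.
- chip_c: Loose white plaster chip, about 30 x 30 x 11 mm, 12 g; origin in the middle of its underside.
- plaster_cup: Loose white plaster cup, 72 x 96 x 61 mm, standing on the shelf near its back; origin in the middle of its underside. Leave it alone.
- pot: Loose terracotta pot, 64 mm across, 62 mm high, standing on the shelf near its back; origin in the middle of its underside. Leave it alone.

How it is judged (in metres and radians):
On the way, in this order (a step that is already met when the one before it is completed fails the run):
1. the scoop's head is in under the shelf (back plate at least 80 mm behind the front edge) (y of scoop in the frame of low_shelf below -0.08 m and x of scoop in the frame of low_shelf between -0.14 and 0.14 m and z of scoop in the frame of low_shelf below 0.06 m), for 0.1 s.
2. all three chips lie in the catch tray (x of chip_a in the frame of catch_tray between -0.1 and 0.1 m and y of chip_a in the frame of catch_tray between -0.085 and 0.093 m and z of chip_a in the frame of catch_tray between -0.005 and 0.03 m and x of chip_b in the frame of catch_tray between -0.1 and 0.1 m and y of chip_b in the frame of catch_tray between -0.085 and 0.093 m and z of chip_b in the frame of catch_tray between -0.005 and 0.03 m and x of chip_c in the frame of catch_tray between -0.1 and 0.1 m and y of chip_c in the frame of catch_tray between -0.085 and 0.093 m and z of chip_c in the frame of catch_tray between -0.005 and 0.03 m), for 0.2 s.
At the end, for the whole second after the job is handed in: All three chips lie at rest in the catch tray (their origins within its walls and mouth, under 30 mm high); the scoop is at rest on the worktop, its origin within 15 mm of the surface, upright within 0.2 rad, its head neither over the tray nor under the shelf, and it touches neither (all of step 2 and linear speed of each of chip_a, chip_b, chip_c, scoop below 0.02 m/s and height (world z) of scoop between -0.01 and 0.015 m and angle between scoop's own z axis and vertical below 0.2 rad and contact force between scoop and low_shelf below 0.05 N and contact force between scoop and catch_tray below 0.05 N and not (y of scoop in the frame of low_shelf below 0 m and x of scoop in the frame of low_shelf between -0.15 and 0.15 m) and not (x of scoop in the frame of catch_tray between -0.1 and 0.1 m and y of scoop in the frame of catch_tray between -0.085 and 0.093 m)).
It fails at once if the scoop strikes the shelf (over 3 N) (contact force between scoop and low_shelf above 3 N).
It fails at once if the robot strikes the shelf (over 3 N) (contact force between any of the arm, the fingers and low_shelf above 3 N).
It fails at once if the robot itself, not the scoop, moves a chip (over 0.5 N) (contact force between any of the arm, the fingers and chip_a above 0.5 N or contact force between any of the arm, the fingers and chip_b above 0.5 N or contact force between any of the arm, the fingers and chip_c above 0.5 N).
It fails at once if the cup or the pot on the shelf is shifted by more than 20 mm (distance of any of plaster_cup, pot from where it was at the start of the episode above 0.02 m).
It also fails if it takes over 64 s, if anything falls off the work surface, if the arm or the gripper's body presses on something with over 40 N, if the wrist force passes 120 N, or if a joint passes its speed limit or range.

### The arm

A 7-joint arm with a two-finger parallel gripper is mounted at the origin on a cart in front of the work surface, level with it; the furniture and walls round the work are solid. World frame = base frame: x ahead of the robot, y to its left, z up, the work surface at z = 0. Lengths are in mm, angles in rad, forces in N, time in s.
With the tool pointing down it reaches from about 350 to 900 mm from the base axis. Payload 19.9 kg.
Tool frame: the origin (TCP) lies midway between the tips of the shut fingers; the grasp point (between the pads) lies 19 mm behind it; z points along the fingers, y is the line along which they close (so a half turn about z gives the same grasp; the last joint's range is limited). The gripper opens to 85 mm and grips with 20 to 120 N. Pads are 22 mm wide; open, the fingers measure 114 mm over their backs; the gripper's body (76 mm by 85 mm) begins 54 mm behind the grasp point. The pads swing forward as they close: fully open they stand 13 mm farther back than shut.
Start: joints at [-1.171, 0.417, -0.01, 1.614, 0.005, 1.111, -0.053], TCP at [266.652, 565.242, 231.26] pointing down, gripper open.
Joint ranges: [-2.81, 2.81], [-0.39, 2.02], [-1.27, 1.25], [0.06, 2.57], [-1.19, 4.33], [0.19, 2], [-2.82, 2.82]. Speed limits (rad/s): [1.89, 1.89, 2.39, 2.39, 3.01, 3.01, 3.01].

### API

Orientations are given as [roll, pitch, yaw] about the fixed x, y, z axes, in that order (R = Rz(yaw) Ry(pitch) Rx(roll)).
In Python, from workcell import r, viewer gives the robot as it stands. The module is installed in compiled form; this text tells all that it offers.
- The arm moves only by the tool step_arm, never from a script. Its argument "plan" is a list of rows, each a list of 7 numbers: the closure, from -1 (fully open) to 1 (shut), then the shift along the tool's x, y, z in m, then the turn, a rotation vector about the tool's x, y, z in rad. In form: [[fingers, x, y, z, rx, ry, rz], ...]. A call has 1 to 10 rows; each row is the pose to reach, as a shift and turn from the pose commanded when the call began, along the tool's axes at that moment; what a row does not reach only later rows make up. A row lasts 1/8 s, in which the tool goes at most 62.5 mm and 10.7 degrees, less where a joint would pass 70% of its speed; a pose out of reach is approached as far as the arm can. A call with a gripper value outside its range is refused whole. The fingers move at their own pace and stop on an object; the grip force is fixed at half the most. Time passes only in rows, so rows that repeat a pose let the fingers close. It gives the time, the measured TCP pose, the force, the opening and the grip force at its end, in the units of the state.
- r.get_state(): the state, without advancing time (a new reading comes with each control period).
- viewer.read_camera(name): name is "scene" or "top"; returns a dict with "pixels" (384x512x3 uint8, red, green, blue), "fx", "fy", "cx", "cy" (pixels), "camera_from_world" (4x4, takes a point from world to camera coordinates). Camera axes: x right, y down, z forward; pixel columns grow to the right and rows downward; lengths in mm; the calibration is good to about 2 mm. A picture is of the moment at which its call begins. There is no depth.
- r.finish_job(): hands the job in; it is judged then, once.
The state is a dict: "t": time; "joint_pos": joint angles; "dq": joint speeds; "joint_efforts": joint torques, N m; "eef_pos": TCP position; "ee_rot": TCP orientation; "ft_force": force on the tool from outside, world axes, zero at the start; "wrist_torque": the same for the moment, N m; "grip_width": opening from 0.0 (shut) to 1.0 (fully open); "grasp_force": force on a finger pad.
Only numpy, scipy, OpenCV 4.12 (cv2) and the standard library are available. Lean on these libraries where they do the work, as an engineer would, in place of code of your own. Each camera call takes 0.05 s, during which the arm holds its last target. There are 200 camera calls.

## Working session

There is one attempt and no reset: what is moved stays moved. The work goes in short steps, Python scripts to look and compute and a tool call to move; the robot and the scene stay as the last step left them, time stands still between calls to the robot, and variables do not carry over. Pictures are saved under pics/ and viewed, at most 10 in all, crops included, and the job is handed in when it is done.

Besides the shell and the picture viewer there is one more tool, called as a command line: name --pt "numbers of a row" for each row, then --argument value for the rest. step_arm: Moves the arm, as the interface text tells. Its arguments: {"type":"object","properties":{"plan":{"type":"array","items":{"type":"array","items":{"type":"number"}}}},"required":["plan"]}

```bash
mkdir -p pics
python3 - <<'E'
from workcell import r, viewer
import cv2, numpy as np
s=r.get_state(); print({k:np.round(v,3).tolist() for k,v in s.items()})
for n in("scene","top"):
    c=viewer.read_camera(n); cv2.imwrite(f"pics/{n}0.png",cv2.resize(c["pixels"][:,:,::-1],(800,600),interpolation=cv2.INTER_CUBIC))
    print(n,c["fx"],c["fy"],c["cx"],c["cy"],np.round(c["camera_from_world"],4).tolist())
E
```

```text
{'t': 0.0, 'joint_pos': [-1.172, 0.418, -0.01, 1.614, 0.005, 1.111, -0.053], 'dq': [0.0, 0.0, 0.002, 0.001, 0.0, -0.001, -0.001], 'joint_efforts': [-0.001, -86.444, 0.679, -43.492, 0.019, 0.007, -0.0], 'eef_pos': [266.526, 564.934, 230.65], 'ee_rot': [-3.14, 0.0, 2.701], 'ft_force': [0.764, -0.754, 0.353], 'wrist_torque': [-0.036, 0.049, -0.008], 'grasp_force': 0.0, 'grip_width': 1.001}
scene 410.20644451215 410.20644451215 249.24067595175765 187.84190340919702 [[0.7577, -0.6526, -0.0059, -331.4692], [-0.5006, -0.5754, -0.6467, 321.3764], [0.4187, 0.4929, -0.7627, 1075.5022], [0.0, 0.0, 0.0, 1.0]]
top 401.7619567817237 401.7619567817237 259.7628582103403 191.06704625769387 [[0.0226, -0.9996, 0.0156, 36.0329], [-0.9982, -0.0234, -0.0545, 483.3293], [0.0548, -0.0143, -0.9984, 1333.5777], [0.0, 0.0, 0.0, 1.0]]
```

View pics/scene0.png

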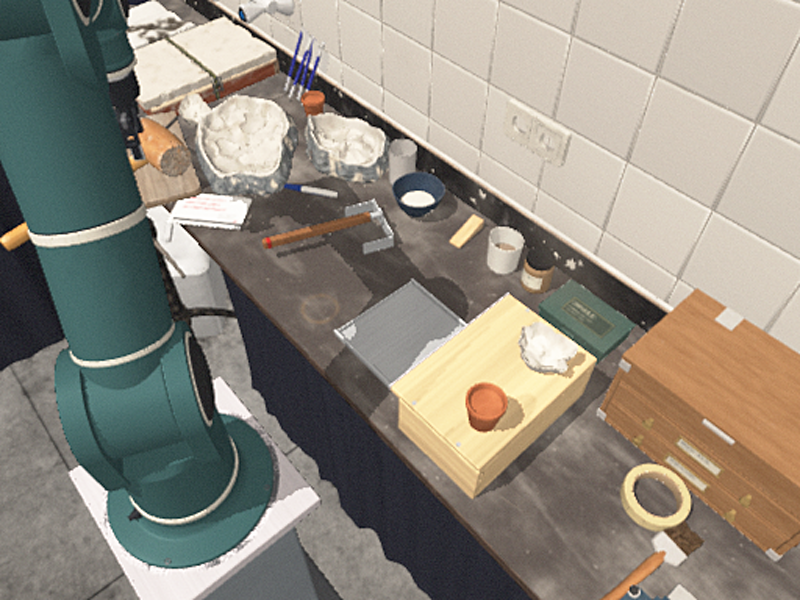

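View pics/top0.png

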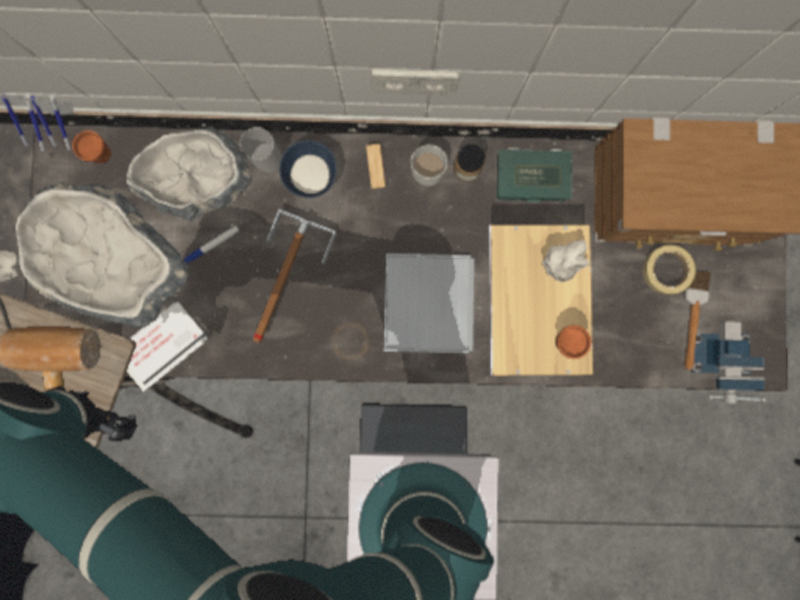

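Both views show the shelf open towards world +y (left in top view, front edge at column ~490), the tray at (385–473, 253–352) and the scoop at (255–335, 210–340), its head towards +x. The pot and cup are on the shelf's back half. The chips are hidden under it.

```bash
cat > h.py <<'E'
from workcell import r, viewer
import cv2, numpy as np
def grab(n):
    c=viewer.read_camera(n); return c, cv2.cvtColor(c["pixels"],cv2.COLOR_RGB2HSV)
def cast(c,uv,z):
    uv=np.atleast_2d(uv).astype(float); T=c["camera_from_world"]; R=T[:3,:3]; o=-R.T@T[:3,3]
    d=np.c_[(uv[:,0]-c["cx"])/c["fx"],(uv[:,1]-c["cy"])/c["fy"],np.ones(len(uv))]@R
    return (o+d*((z-o[2])/d[:,2:]))[:,:2]
def proj(c,P):
    T=c["camera_from_world"]; q=np.atleast_2d(P)@T[:3,:3].T+T[:3,3]
    return q[:,:2]/q[:,2:]*[c["fx"],c["fy"]]+[c["cx"],c["cy"]]
def blobs(m,roi,amin=5):
    x0,y0,x1,y1=roi; k=np.zeros_like(m); k[y0:y1,x0:x1]=m[y0:y1,x0:x1]
    cs=[q for q in cv2.findContours(k,cv2.RETR_EXTERNAL,cv2.CHAIN_APPROX_NONE)[0] if cv2.contourArea(q)>=amin]
    return sorted(cs,key=cv2.contourArea,reverse=True)
def quad(c,q,z):
    p=cast(c,q[:,0,:],z).astype(np.float32); return cv2.minAreaRect(p)
E
python3 - <<'E'
from h import *
c,h=grab("top")
for u,v in((330,150),(330,220),(270,190),(285,200),(230,160),(190,150),(205,145)): print((u,v),h[v,u])
m=cv2.inRange(h,(12,50,130),(35,255,255)); q=blobs(m,(300,135,390,250))[0]; print("shelf",cv2.contourArea(q),quad(c,q,114))
m=cv2.inRange(h,(0,90,40),(16,255,255)); q=blobs(m,(155,130,210,225))[0]; print("handle",cv2.contourArea(q),quad(c,q,56))
m=cv2.inRange(h,(0,0,95),(179,60,255)); q=blobs(m,(240,155,308,235))[0]; print("tray",cv2.contourArea(q),quad(c,q,10))
for z in(30,):
  for q in blobs(m,(165,125,222,172)): print("head",cv2.contourArea(q),quad(c,q,33))
im=c["pixels"][115:255,155:335,::-1]; cv2.imwrite("pics/crop1.png",cv2.resize(im,None,fx=4.3,fy=4.3,interpolation=cv2.INTER_CUBIC))
E
```

```text
(330, 150) [ 19  97 220]
(330, 220) [ 19  95 219]
(270, 190) [ 30   2 130]
(285, 200) [ 60   6 130]
(230, 160) [ 4 27 65]
(190, 150) [ 13 143 134]
(205, 145) [ 45   3 149]
shelf 6082.0 ((481.10821533203125, -220.66766357421875), (299.1160888671875, 201.82054138183594), 1.4494030475616455)
handle 355.5 ((497.24639892578125, 314.25506591796875), (19.130266189575195, 242.4103546142578), 69.65802764892578)
tray 3812.0 ((461.82763671875, -9.863090515136719), (209.20101928710938, 238.6640167236328), 89.66439056396484)
head 377.0 ((665.0001220703125, 235.13441467285156), (63.69463348388672, 109.50257110595703), 1.4923245906829834)
head 176.5 ((614.4281005859375, 275.39654541015625), (136.7221221923828, 72.03485870361328), 68.59981536865234)
```

View pics/crop1.png

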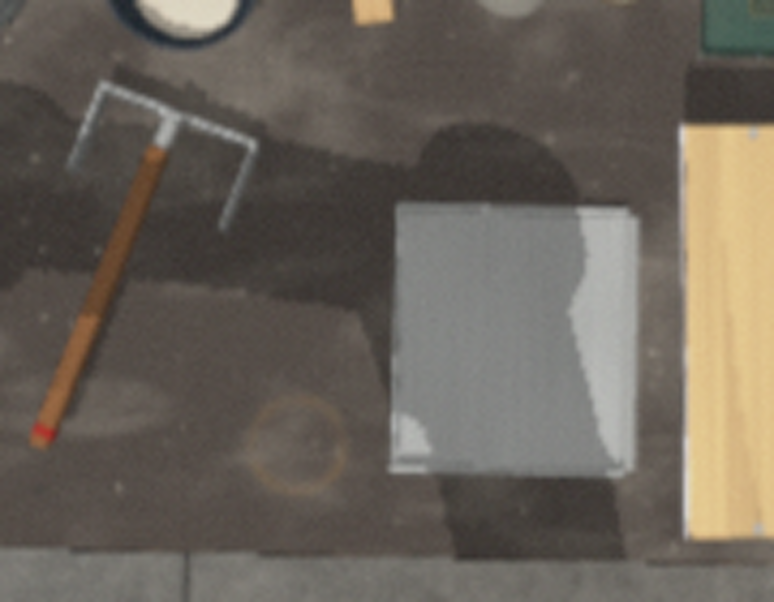

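The crop shows the scoop's U head clearly, with its handle running to the red tip at (40, 435). The tray's corners are at about (396,203), (638,207), (633,473) and (390,472), and the shelf's front edge is at column ~684.

```bash
cat >> h.py <<'E'
import json,sys,math
def cur():
    try: return json.load(open("cmd.json"))
    except Exception: return [266.652,565.242,231.26,math.degrees(2.701)]
def rel(x,y,z,yd,save=True):
    """tool-frame shift (m) and turn about tool z from commanded pose; yd = heading (deg) of the tool's y axis"""
    p=cur(); a=math.radians(p[3]); dx,dy=x-p[0],y-p[1]; yaw=yd+90
    o=[dx*math.cos(a)+dy*math.sin(a), dx*math.sin(a)-dy*math.cos(a), p[2]-z]
    if save: json.dump([x,y,z,yaw],open("cmd.json","w"))
    print("shift",np.round(np.array(o)/1000,4),"rz",round(-math.radians(yaw-p[3]),4))
if __name__=="__main__":
    for a in sys.argv[1:]: rel(*map(float,a.split(",")))
E
python3 - <<'E'
from h import *
c,_=grab("top")
px=np.array([(396,203),(638,207),(633,473),(390,472)])/4.3+[155,115]
for z in (2,17): print(z,cast(c,px,z).round(1).tolist())
sf=np.array([(684,124),(688,537)])/4.3+[155,115]; print(cast(c,sf,114).round(1))
E
python3 h.py 418,345,120,69.7 418,345,26,69.7
```

```text
2 [[579.9, 92.2], [581.4, -99.0], [371.9, -98.6], [368.4, 91.7]]
17 [[578.0, 91.9], [579.5, -97.1], [372.3, -96.7], [368.9, 91.4]]
[[ 628.6 -117.8]
 [ 330.  -125.2]]
shift [-0.2308 -0.1347  0.1113] rz -0.0863
shift [0.    0.    0.094] rz -0.0
```

step_arm --pt "-1 -0.045 -0.027 0.02 0 0 -0.02" --pt "-1 -0.09 -0.053 0.04 0 0 -0.04" --pt "-1 -0.14 -0.08 0.065 0 0 -0.06" --pt "-1 -0.185 -0.108 0.09 0 0 -0.0863" --pt "-1 -0.2308 -0.1347 0.1113 0 0 -0.0863" --pt "-1 -0.2308 -0.1347 0.1113 0 0 -0.0863" --pt "-1 -0.2308 -0.1347 0.1113 0 0 -0.0863"

```text
t: 1.08
eef_pos: [417.7, 345.5, 120.1]
ee_rot: [3.141, -0.0, 2.787]
ft_force: [-0.0, 0.2, 0.7]
grip_width: 1.0
grasp_force: 0.0
```

Run:
```python
from h import *
c,h=grab("scene")
m=cv2.inRange(h,(0,90,40),(16,255,255))
s=r.get_state();print(s["t"],s["eef_pos"],s["ee_rot"])
a=proj(c,[418,345,56])[0]; print(a)
x,y=int(a[0]),int(a[1]); cv2.circle(c["pixels"],(x,y),1,(0,255,0))
cv2.imwrite("pics/s1.png",cv2.resize(c["pixels"][y-60:y+60,x-70:x+90,::-1],None,fx=4,fy=4))
```

```text
1.125 [417.46731591 346.04266886 120.32676905] [ 3.14095127e+00 -9.86514588e-05  2.78830736e+00]
[177.71913943 151.33427946]
```

View pics/s1.png

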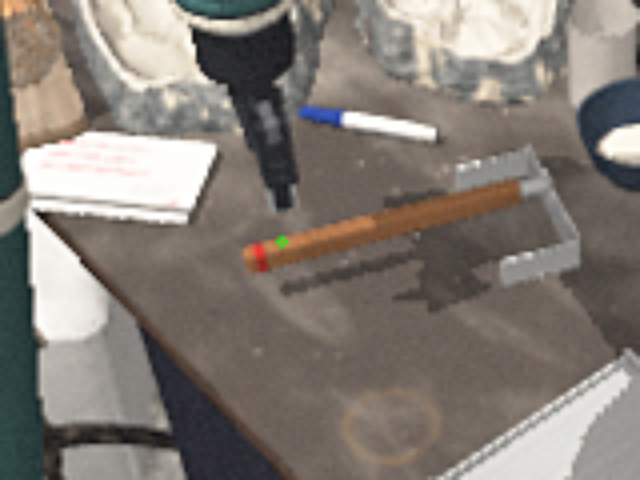

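The green target at (282,242) lies on the handle just inside the red band, so I go down and grip.

step_arm --pt "-1 0 0 0.05 0 0 0" --pt "-1 0 0 0.094 0 0 0" --pt "-1 0 0 0.094 0 0 0" --pt "1 0 0 0.094 0 0 0" --pt "1 0 0 0.094 0 0 0" --pt "1 0 0 0.094 0 0 0" --pt "1 0 0 0.094 0 0 0" --pt "1 0 0 0.094 0 0 0" --pt "1 0 0 0.094 0 0 0"

```text
t: 2.25
eef_pos: [418.0, 345.1, 26.1]
ee_rot: [3.141, 0.0, 2.787]
ft_force: [-0.4, 1.5, 2.1]
grip_width: 0.175
grasp_force: 60.6
```

```bash
python3 h.py 418,345,86,69.7 470,285,86,1.4
```

```text
shift [ 0.    0.   -0.06] rz -0.0
shift [-0.0696 -0.0382  0.    ] rz 1.1921
```

step_arm --pt "1 0 0 -0.02 0 0 0" --pt "1 0 0 -0.04 0 0 0" --pt "1 0 0 -0.06 0 0 0" --pt "1 0 0 -0.06 0 0 0"

```text
t: 2.75
eef_pos: [418.4, 345.3, 87.0]
ee_rot: [3.14, 0.001, 2.787]
ft_force: [-0.2, -0.1, -0.9]
grip_width: 0.179
grasp_force: 60.3
```

Run:
```python
from h import *
c,h=grab("scene")
s=r.get_state();print(s["t"],s["eef_pos"],s["ee_rot"],s["ft_force"],s["wrist_torque"])
for P in ([643,262,60],[643,262,96],[602,277,116],[428,341,116]): print(proj(c,P))
cv2.imwrite("pics/s2.png",cv2.resize(c["pixels"][80:210,150:310,::-1],None,fx=4.5,fy=4.5))
```

```text
2.8 [417.97070138 344.91773433  86.01897139] [3.14125483e+00 2.27902441e-04 2.78694900e+00] [-0.12158406 -1.40500097 -1.45100938] [0.05561613 0.18865434 0.00393846]
[[244.75471448 133.23876593]]
[[244.60494278 125.34976658]]
[[232.30311805 123.902808  ]]
[[178.40859023 137.38208922]]
```

View pics/s2.png

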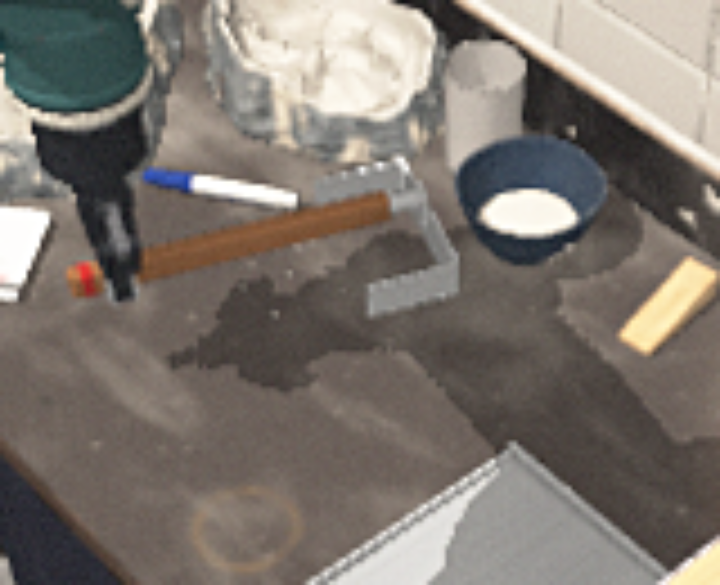

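The scoop hangs level: the head at (315–460, 160–315) agrees with the predicted points. Next I turn it into line with the shelf.

step_arm --pt "1 -0.009 -0.005 0 0 0 0.149" --pt "1 -0.018 -0.01 0 0 0 0.298" --pt "1 -0.026 -0.014 0 0 0 0.447" --pt "1 -0.035 -0.019 0 0 0 0.596" --pt "1 -0.044 -0.024 0 0 0 0.745" --pt "1 -0.052 -0.029 0 0 0 0.894" --pt "1 -0.061 -0.033 0 0 0 1.043" --pt "1 -0.0696 -0.0382 0 0 0 1.1921" --pt "1 -0.0696 -0.0382 0 0 0 1.1921" --pt "1 -0.0696 -0.0382 0 0 0 1.1921"

```text
t: 4.05
eef_pos: [469.4, 285.2, 85.4]
ee_rot: [-3.141, 0.001, 1.599]
ft_force: [-0.8, 0.3, -0.7]
grip_width: 0.179
grasp_force: 60.2
```

Run:
```python
from h import *
c,h=grab("top")
s=r.get_state();print(s["t"],s["eef_pos"],s["ee_rot"],s["joint_pos"])
m=cv2.inRange(h,(0,90,40),(16,255,255))
for q in blobs(m,(170,150,265,225)): print("handle",cv2.contourArea(q),quad(c,q,116))
cv2.imwrite("pics/t2.png",cv2.resize(c["pixels"][115:255,155:335,::-1],None,fx=4.3,fy=4.3,interpolation=cv2.INTER_CUBIC))
```

```text
4.1 [469.49139686 285.2760385   85.6113155 ] [-3.14109531e+00  2.79951566e-04  1.59839855e+00] [-0.87685806  0.49209225  0.34471999  1.92782152 -0.23370328  0.76082779
 -0.37194646]
handle 246.0 ((472.5348205566406, 169.79931640625), (15.476910591125488, 182.06478881835938), 1.3375251293182373)
```

View pics/t2.png

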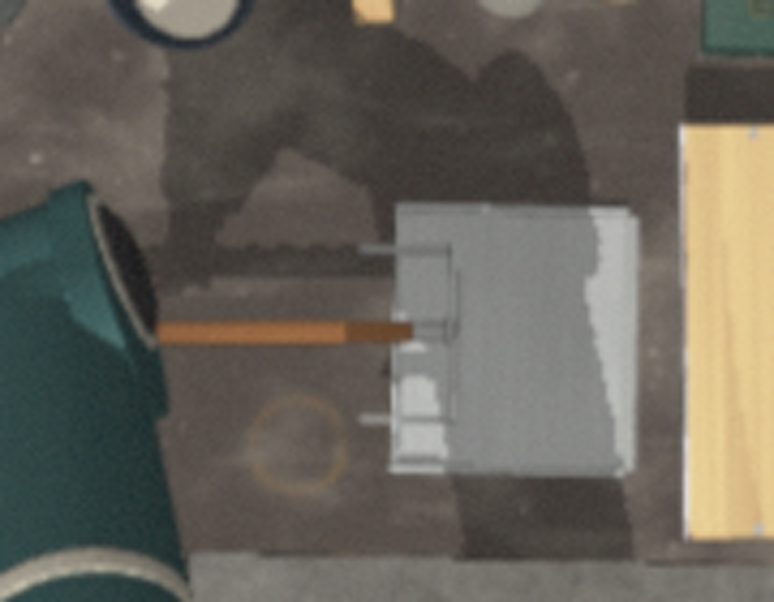

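The scoop is aligned with the shelf: handle angle 1.3°, plate over the tray at column ~452. The shelf's yaw is 1.4°.

```bash
cat > s.py <<'E'
from h import *
a=math.radians(1.43)
for w in sys.argv[1:]:
    xs,ys,z=map(float,w.split(",")); g=ys+240
    rel(479+xs*math.cos(a)-g*math.sin(a),-121.5+xs*math.sin(a)+g*math.cos(a),z,1.4)
E
python3 s.py 0,80,51 0,-100,51 0,-182,51 0,-182,27
```

```text
shift [-0.0866 -0.0011  0.035 ] rz -0.0
shift [-1.8e-01  1.0e-04  0.0e+00] rz -0.0
shift [-0.082  0.     0.   ] rz -0.0
shift [0.    0.    0.024] rz -0.0
```

step_arm --pt "1 -0.043 -0.001 0.017 0 0 0" --pt "1 -0.0866 -0.0011 0.035 0 0 0" --pt "1 -0.1 -0.0011 0.035 0 0 0" --pt "1 -0.135 -0.0011 0.035 0 0 0" --pt "1 -0.17 -0.0011 0.035 0 0 0" --pt "1 -0.205 -0.0011 0.035 0 0 0" --pt "1 -0.24 -0.0011 0.035 0 0 0" --pt "1 -0.2666 -0.0011 0.035 0 0 0" --pt "1 -0.2666 -0.0011 0.035 0 0 0"

```text
t: 5.22
eef_pos: [475.6, 17.2, 51.4]
ee_rot: [3.141, 0.0, 1.594]
ft_force: [-0.7, 1.0, -1.2]
grip_width: 0.177
grasp_force: 60.2
```

step_arm --pt "1 -0.025 0 0 0 0 0" --pt "1 -0.05 0 0 0 0 0" --pt "1 -0.07 0 0 0 0 0" --pt "1 -0.082 0 0 0 0 0" --pt "1 -0.082 0 0 0 0 0" --pt "1 -0.082 0 0.008 0 0 0" --pt "1 -0.082 0 0.016 0 0 0" --pt "1 -0.082 0 0.024 0 0 0" --pt "1 -0.082 0 0.024 0 0 0" --pt "1 -0.082 0 0.024 0 0 0"

```text
t: 6.48
eef_pos: [477.3, -63.6, 27.0]
ee_rot: [-3.142, 0.0, 1.595]
ft_force: [0.3, 0.4, 0.3]
grip_width: 0.177
grasp_force: 60.3
```

```bash
python3 - <<'E'
from h import *
s=r.get_state();print(s["t"],s["eef_pos"],s["ee_rot"],s["ft_force"],s["wrist_torque"],s["joint_pos"])
E
python3 s.py 0,-100,27 0,-10,27 0,40,29 0,130,29
```

```text
6.475 [477.28030438 -63.58936277  27.04222379] [-3.14151440e+00  9.67716611e-05  1.59493971e+00] [0.34433825 0.38570109 0.33931153] [ 0.10933396  0.01171835 -0.03858365] [-0.20976136  0.5045903   0.3334657   2.11278249 -0.29828597  0.56818503
  0.36238341]
shift [ 0.082 -0.     0.   ] rz -0.0
shift [ 0.09 -0.    0.  ] rz -0.0
shift [ 0.05  -0.    -0.002] rz -0.0
shift [ 0.09 -0.    0.  ] rz -0.0
```

step_arm --pt "1 0.012 0 0 0 0 0" --pt "1 0.034 0 0 0 0 0" --pt "1 0.058 0 0 0 0 0" --pt "1 0.082 0 -0.001 0 0 0" --pt "1 0.106 0 -0.003 0 0 0" --pt "1 0.13 0 -0.003 0 0 0" --pt "1 0.154 0 -0.003 0 0 0" --pt "1 0.178 0 -0.003 0 0 0" --pt "1 0.19 0 -0.003 0 0 0"

```text
t: 7.6
eef_pos: [472.3, 128.2, 30.1]
ee_rot: [3.142, -0.0, 1.597]
ft_force: [-0.0, -0.9, -1.1]
grip_width: 0.176
grasp_force: 60.2
```

step_arm --pt "1 0.02 0 0 0 0 0" --pt "1 0.042 0 0 0 0 0" --pt "1 0.064 0 0 0 0 0" --pt "1 0.086 0 0 0 0 0" --pt "1 0.104 0 0 0 0 0" --pt "1 0.114 0 0 0 0 0" --pt "1 0.114 0 0 0 0 0"

```text
t: 8.48
eef_pos: [469.9, 240.6, 29.9]
ee_rot: [3.142, 0.0, 1.596]
ft_force: [-0.7, -0.5, -0.8]
grip_width: 0.174
grasp_force: 60.2
```

Run:
```python
from h import *
c,h=grab("top")
s=r.get_state();print(s["t"],s["eef_pos"],s["ft_force"],s["wrist_torque"])
m=cv2.inRange(h,(0,0,170),(179,50,255))
for q in blobs(m,(235,140,322,240),3): print(cv2.contourArea(q),quad(c,q,12))
cv2.imwrite("pics/t3.png",cv2.resize(c["pixels"][115:255,155:335,::-1],None,fx=4.3,fy=4.3,interpolation=cv2.INTER_CUBIC))
```

```text
8.525 [469.91554074 239.92228883  29.94059217] [ 0.49431887 -0.08246505 -0.02443698] [0.11371231 0.00714948 0.05853845]
425.0 ((477.576171875, -74.62362670898438), (198.30015563964844, 40.45478057861328), 0.966803252696991)
135.0 ((423.0245361328125, 73.79312896728516), (79.75755310058594, 30.23763084411621), 7.7380475997924805)
```

View pics/t3.png

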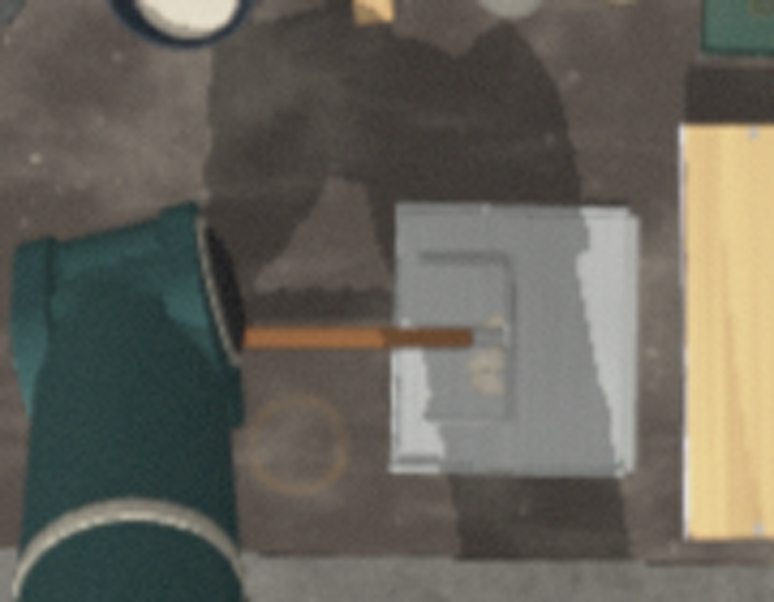

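Chips are drawn out into the tray at about (487,370) and beside the handle at (495,325), so at least two. I now lift over them and sweep the +x lane.

```bash
python3 - <<'E'
from h import *
json.dump(json.load(open("cmd.json")),open("cmd.json","w"))
p=cur(); print(p)
a=math.radians(1.43); g=364+0
# actual commanded: ys=-182+190+114=122 , z=30
g=122+240
json.dump([479-g*math.sin(a),-121.5+g*math.cos(a),30,91.4],open("cmd.json","w"))
E
python3 s.py 0,122,56 63,40,52 63,-100,52 63,-182,52 63,-182,27
```

```text
[469.76642161541366, 248.38476723192548, 29.0, 91.4]
shift [ 0.     0.    -0.026] rz -0.0
shift [-0.082  0.063  0.004] rz -0.0
shift [-1.4e-01  1.0e-04  0.0e+00] rz -0.0
shift [-0.082  0.     0.   ] rz -0.0
shift [0.    0.    0.025] rz -0.0
```

step_arm --pt "1 0 0 -0.013 0 0 0" --pt "1 0 0 -0.026 0 0 0" --pt "1 -0.027 0.021 -0.026 0 0 0" --pt "1 -0.055 0.042 -0.024 0 0 0" --pt "1 -0.082 0.063 -0.022 0 0 0" --pt "1 -0.082 0.063 -0.022 0 0 0" --pt "1 -0.082 0.063 -0.022 0 0 0"

```text
t: 9.4
eef_pos: [534.7, 160.2, 52.6]
ee_rot: [3.141, -0.0, 1.595]
ft_force: [-0.8, -0.3, -1.1]
grip_width: 0.176
grasp_force: 60.3
```

Run:
```python
from h import *
c,h=grab("top")
s=r.get_state();print(s["t"],s["eef_pos"],s["ee_rot"])
m=cv2.inRange(h,(8,18,90),(30,120,255))
for q in blobs(m,(247,160,306,226),3): print(cv2.contourArea(q),quad(c,q,12))
cv2.imwrite("pics/t4.png",cv2.resize(c["pixels"][115:255,155:335,::-1],None,fx=4.3,fy=4.3,interpolation=cv2.INTER_CUBIC))
```

```text
9.45 [534.51429158 160.63848675  52.45830053] [ 3.14149907e+00 -4.65002112e-04  1.59571322e+00]
109.0 ((479.86016845703125, -99.8841781616211), (215.24429321289062, 10.051068305969238), 0.9434021711349487)
65.5 ((543.9574584960938, 19.06194305419922), (20.273189544677734, 144.71717834472656), 1.3778578042984009)
60.5 ((451.40716552734375, 20.509939193725586), (36.88307571411133, 23.467018127441406), 1.2081220149993896)
13.5 ((486.6943664550781, 17.910686492919922), (13.443192481994629, 16.797405242919922), 1.3418351411819458)
```

View pics/t4.png

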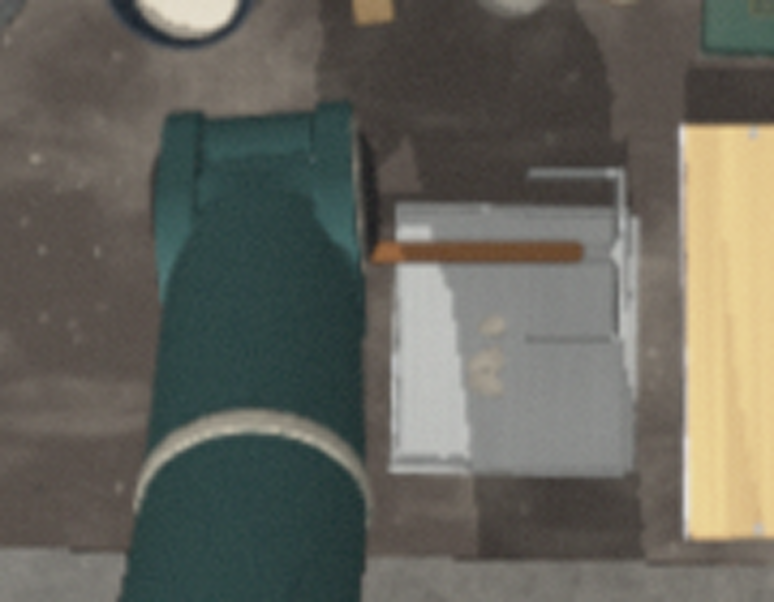

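The picture shows two chips in the tray, at (487,372) large and (494,326) small. One is left, so I continue with the +x lane.

step_arm --pt "1 -0.03 0 0 0 0 0" --pt "1 -0.06 0 0 0 0 0" --pt "1 -0.09 0 0 0 0 0" --pt "1 -0.12 0 0 0 0 0" --pt "1 -0.15 0 0 0 0 0" --pt "1 -0.18 0 0 0 0 0" --pt "1 -0.205 0 0 0 0 0" --pt "1 -0.222 0 0 0 0 0" --pt "1 -0.222 0 0 0 0 0" --pt "1 -0.222 0 0.005 0 0 0"

```text
t: 10.7
eef_pos: [540.5, -60.8, 47.0]
ee_rot: [3.141, -0.0, 1.596]
ft_force: [-0.1, 0.0, -2.1]
grip_width: 0.176
grasp_force: 60.3
```

step_arm --pt "1 0 0 0.007 0 0 0" --pt "1 0 0 0.014 0 0 0" --pt "1 0 0 0.02 0 0 0" --pt "1 0 0 0.02 0 0 0"

```text
t: 11.2
eef_pos: [540.1, -62.0, 26.6]
ee_rot: [-3.141, 0.0, 1.595]
ft_force: [-0.3, 0.0, 1.2]
grip_width: 0.174
grasp_force: 60.5
```

```bash
python3 - <<'E'
from h import *
s=r.get_state();print(s["t"],s["eef_pos"],s["ee_rot"],s["ft_force"],s["wrist_torque"])
E
python3 s.py 63,-110,27 20,-60,27 20,-50,30 20,50,30
```

```text
11.2 [540.12782032 -62.01176856  26.56879265] [-3.14104527e+00  1.62215221e-04  1.59514665e+00] [-0.31813719  0.00303508  1.19961419] [-0.04025771 -0.01020409 -0.01753093]
shift [ 0.072 -0.     0.   ] rz -0.0
shift [ 0.05  -0.043  0.   ] rz -0.0
shift [ 0.01  -0.    -0.003] rz -0.0
shift [ 0.1    -0.0001  0.    ] rz -0.0
```

step_arm --pt "1 0.012 0 0 0 0 0" --pt "1 0.036 0 0 0 0 0" --pt "1 0.06 0 0 0 0 0" --pt "1 0.08 -0.007 0 0 0 0" --pt "1 0.093 -0.018 0 0 0 0" --pt "1 0.107 -0.03 0 0 0 0" --pt "1 0.122 -0.043 -0.001 0 0 0" --pt "1 0.132 -0.043 -0.003 0 0 0"

```text
t: 12.2
eef_pos: [493.0, 69.9, 30.1]
ee_rot: [-3.141, -0.0, 1.595]
ft_force: [0.3, -0.8, -0.0]
grip_width: 0.177
grasp_force: 60.2
```

step_arm --pt "1 0.02 0 0 0 0 0" --pt "1 0.04 0 0 0 0 0" --pt "1 0.06 0 0 0 0 0" --pt "1 0.08 0 0 0 0 0" --pt "1 0.1 0 0 0 0 0" --pt "1 0.1 0 0 0 0 0"

```text
t: 12.95
eef_pos: [491.7, 170.6, 30.0]
ee_rot: [3.141, -0.0, 1.597]
ft_force: [-0.0, -0.2, -0.4]
grip_width: 0.174
grasp_force: 60.2
```

Run:
```python
from h import *
c,h=grab("top")
s=r.get_state();print(s["t"],s["eef_pos"],s["ft_force"],s["wrist_torque"])
m=cv2.inRange(h,(8,18,90),(30,120,255))
for q in blobs(m,(247,160,306,226),3): print(cv2.contourArea(q),quad(c,q,12))
cv2.imwrite("pics/t5.png",cv2.resize(c["pixels"][115:255,155:335,::-1],None,fx=4.3,fy=4.3,interpolation=cv2.INTER_CUBIC))
```

```text
13.0 [491.68324358 169.34480834  29.99282731] [ 0.38616454  0.16993338 -0.87381219] [ 0.11104724  0.04571111 -0.02834005]
112.5 ((476.4501953125, -99.94094848632812), (208.49546813964844, 10.134797096252441), 0.9667558073997498)
66.0 ((493.26251220703125, 24.700706481933594), (26.903045654296875, 130.98597717285156), 1.359775185585022)
60.5 ((451.40277099609375, 20.50031280517578), (36.87633514404297, 23.476613998413086), 1.2625259160995483)
```

View pics/t5.png

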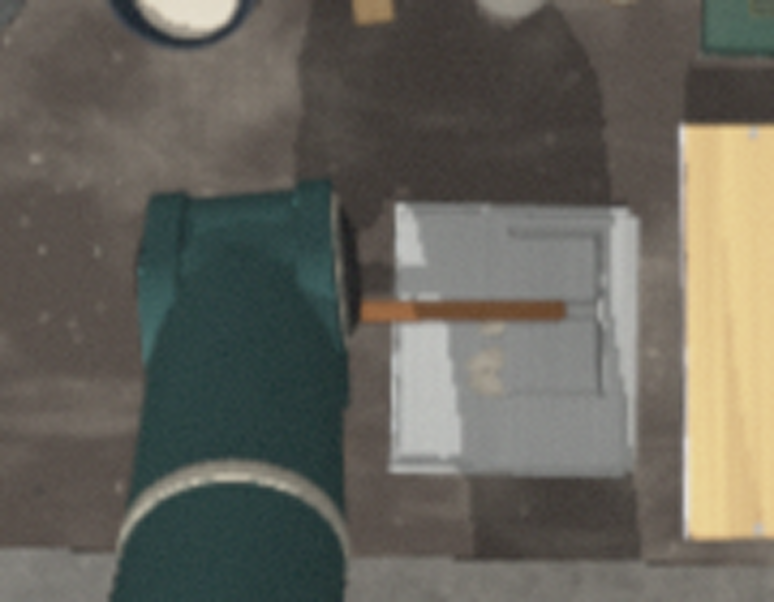

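No third chip shows within the head, which spans (510–605, 230–395), so the −x lane is next. I will check the tray numerically as I go.

```bash
python3 s.py 20,50,56 -63,40,52 -63,-182,52 -63,-182,27
```

```text
shift [ 0.     0.    -0.026] rz -0.0
shift [-0.01  -0.083  0.004] rz -0.0
shift [-2.22e-01  1.00e-04  0.00e+00] rz -0.0
shift [0.    0.    0.025] rz -0.0
```

step_arm --pt "1 0 0 -0.013 0 0 0" --pt "1 0 0 -0.026 0 0 0" --pt "1 -0.003 -0.025 -0.026 0 0 0" --pt "1 -0.006 -0.054 -0.024 0 0 0" --pt "1 -0.01 -0.083 -0.022 0 0 0" --pt "1 -0.01 -0.083 -0.022 0 0 0" --pt "1 -0.01 -0.083 -0.022 0 0 0"

```text
t: 13.88
eef_pos: [409.9, 157.0, 52.8]
ee_rot: [3.14, -0.001, 1.595]
ft_force: [-0.1, 0.4, -0.8]
grip_width: 0.174
grasp_force: 60.3
```

Run:
```python
from h import *
c,h=grab("top")
s=r.get_state();print(s["t"],s["eef_pos"],s["joint_pos"])
m=cv2.inRange(h,(8,18,90),(30,120,255))
for q in blobs(m,(247,160,325,226),3): print(cv2.contourArea(q),quad(c,q,12))
```

```text
13.925 [409.99544388 156.98392599  52.6087247 ] [-0.7667445   0.39930926  0.38429742  2.20668357 -0.27025559  0.57734353
 -0.15843341]
1237.5 ((482.40521240234375, -133.41184997558594), (219.2830810546875, 70.8905258178711), 0.7951841354370117)
61.5 ((451.40423583984375, 20.509876251220703), (36.889068603515625, 23.467018127441406), 1.2081220149993896)
48.5 ((413.0409851074219, 14.603958129882812), (20.0533504486084, 147.27674865722656), 1.2909895181655884)
15.0 ((486.69464111328125, 17.910690307617188), (13.443721771240234, 16.797405242919922), 1.3418351411819458)
```

Still two in the tray; sweep the −x lane.

step_arm --pt "1 -0.03 0 0 0 0 0" --pt "1 -0.06 0 0 0 0 0" --pt "1 -0.09 0 0 0 0 0" --pt "1 -0.12 0 0 0 0 0" --pt "1 -0.15 0 0 0 0 0" --pt "1 -0.18 0 0 0 0 0" --pt "1 -0.205 0 0 0 0 0" --pt "1 -0.222 0 0 0 0 0" --pt "1 -0.222 0 0 0 0 0" --pt "1 -0.222 0 0.005 0 0 0"

```text
t: 15.18
eef_pos: [414.8, -64.7, 47.1]
ee_rot: [3.141, -0.0, 1.595]
ft_force: [-0.2, 0.3, -1.0]
grip_width: 0.177
grasp_force: 60.3
```

step_arm --pt "1 0 0 0.007 0 0 0" --pt "1 0 0 0.014 0 0 0" --pt "1 0 0 0.02 0 0 0" --pt "1 0 0 0.02 0 0 0"

```text
t: 15.68
eef_pos: [414.2, -65.1, 26.6]
ee_rot: [-3.141, 0.0, 1.595]
ft_force: [0.6, 0.0, 0.5]
grip_width: 0.182
grasp_force: 60.5
```

```bash
python3 - <<'E'
from h import *
s=r.get_state();print(s["t"],s["eef_pos"],s["ee_rot"],s["ft_force"],s["wrist_torque"])
E
python3 s.py -63,-110,27 -24,-60,27 -24,-50,30 -24,50,30
```

```text
15.675 [414.15689845 -65.09103477  26.59729944] [-3.14096844e+00  1.84565053e-04  1.59510485e+00] [0.55363671 0.03283723 0.54353405] [-0.01480231 -0.04222799 -0.04739231]
shift [ 0.072 -0.     0.   ] rz -0.0
shift [0.05  0.039 0.   ] rz -0.0
shift [ 0.01  -0.    -0.003] rz -0.0
shift [ 0.1    -0.0001  0.    ] rz -0.0
```

step_arm --pt "1 0.012 0 0 0 0 0" --pt "1 0.036 0 0 0 0 0" --pt "1 0.06 0 0 0 0 0" --pt "1 0.08 0.006 0 0 0 0" --pt "1 0.093 0.017 0 0 0 0" --pt "1 0.107 0.028 0 0 0 0" --pt "1 0.122 0.039 -0.001 0 0 0" --pt "1 0.132 0.039 -0.003 0 0 0"

```text
t: 16.68
eef_pos: [450.8, 68.7, 30.0]
ee_rot: [3.141, 0.0, 1.595]
ft_force: [-0.6, 0.0, -1.1]
grip_width: 0.178
grasp_force: 60.3
```

step_arm --pt "1 0.02 0 0 0 0 0" --pt "1 0.04 0 0 0 0 0" --pt "1 0.06 0 0 0 0 0" --pt "1 0.08 0 0 0 0 0" --pt "1 0.1 0 0 0 0 0" --pt "1 0.1 0 0 0 0 0"

```text
t: 17.42
eef_pos: [447.3, 169.0, 30.0]
ee_rot: [-3.141, -0.0, 1.597]
ft_force: [0.2, -0.2, -0.7]
grip_width: 0.178
grasp_force: 60.2
```

```bash
python3 s.py -24,50,56
python3 - <<'E'
from h import *
c,h=grab("top")
s=r.get_state();print(s["t"],s["eef_pos"],s["ft_force"],s["wrist_torque"])
m=cv2.inRange(h,(8,18,90),(30,120,255))
for q in blobs(m,(247,160,306,226),3): print(cv2.contourArea(q),quad(c,q,12))
E
```

```text
shift [ 0.     0.    -0.026] rz -0.0
17.475 [447.33631338 167.89500947  29.96984814] [-0.19943114 -0.4636747  -0.99794905] [ 0.12074976 -0.02175219  0.02731089]
113.5 ((476.41632080078125, -99.05245971679688), (208.4356689453125, 13.512935638427734), 1.4065418243408203)
83.0 ((451.3258056640625, 23.800453186035156), (36.86499786376953, 130.75277709960938), 1.3112359046936035)
14.0 ((486.69464111328125, 17.910690307617188), (13.443721771240234, 16.797405242919922), 1.3418351411819458)
```

step_arm --pt "1 0 0 -0.013 0 0 0" --pt "1 0 0 -0.026 0 0 0" --pt "1 0.02 0.028 -0.036 0 0 0" --pt "1 0.04 0.056 -0.046 0 0 0" --pt "1 0.06 0.084 -0.056 0 0 0" --pt "1 0.06 0.084 -0.056 0 0 0" --pt "1 0.06 0.084 -0.056 0 0 0"

```text
t: 18.35
eef_pos: [529.9, 229.0, 86.4]
ee_rot: [-3.141, 0.0, 1.594]
ft_force: [-0.1, -0.5, -1.6]
grip_width: 0.176
grasp_force: 60.3
```

```bash
python3 s.py 60,110,86
python3 - <<'E'
from h import *
s=r.get_state();print(s["t"],s["eef_pos"])
c,h=grab("top"); d,_=grab("scene")
m=cv2.inRange(h,(8,18,90),(30,120,255))
for q in blobs(m,(247,160,306,226),3): print(cv2.contourArea(q),quad(c,q,12))
A=cv2.resize(c["pixels"][155:235,240:320],(400,400),interpolation=cv2.INTER_CUBIC)
p=proj(d,[474,-20,5])[0].astype(int); print(p)
B=cv2.resize(d["pixels"][p[1]-45:p[1]+45,p[0]-45:p[0]+45],(400,400),interpolation=cv2.INTER_CUBIC)
cv2.imwrite("pics/t6.png",np.hstack([A,B])[:,:,::-1])
E
```

```text
shift [ 0.06   0.084 -0.03 ] rz -0.0
18.35 [529.87816155 229.04846675  86.39951918]
110.0 ((479.7669677734375, -96.53668212890625), (215.3204345703125, 16.748207092285156), 0.9434020519256592)
62.0 ((451.40277099609375, 20.50031280517578), (36.87633514404297, 23.476613998413086), 1.2625259160995483)
44.5 ((543.0921020507812, 54.41734313964844), (20.256650924682617, 73.98059844970703), 1.3910210132598877)
14.5 ((486.69464111328125, 17.910690307617188), (13.443721771240234, 16.797405242919922), 1.3418351411819458)
[262 217]
```

View pics/t6.png

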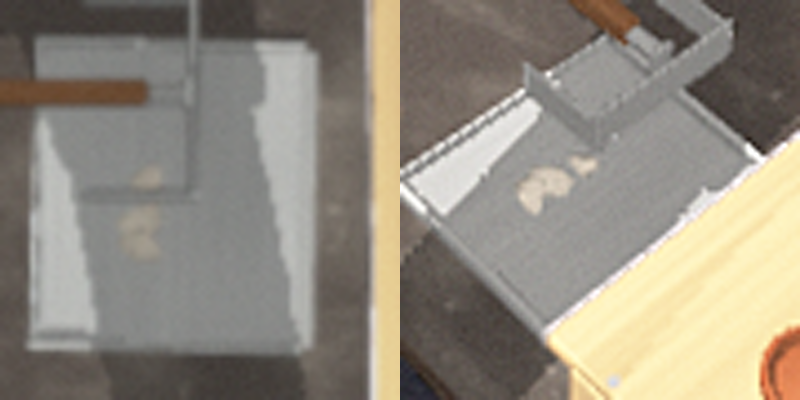

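The large blob (left view (140,230), right view (548,190)) is longer than a single chip and notched. It may be two chips touching, so I will compare colour-integrated areas.

Run:
```python
from h import *
for n,ps in(("top",([451,20.5,10],[488,18,8])),("scene",([451,20.5,10],[488,18,8]))):
    c,_=grab(n); lab=cv2.cvtColor(c["pixels"].astype(np.float32)/255,cv2.COLOR_RGB2LAB)[:,:,2]
    uv=proj(c,np.array(ps)).round().astype(int)
    # local mm2 per pixel on the plane
    for (u,v),R in zip(uv,(9,5)):
        e=cast(c,[(u,v),(u+1,v),(u,v+1)],10); A=abs(np.cross(e[1]-e[0],e[2]-e[0]))
        print(n,(u,v),"mm2/px",round(A,1)); print(lab[v-8:v+9,u-9:u+10].round().astype(int))
```

```text
top (np.int64(267), np.int64(201)) mm2/px 11.3
[[ 0  2  0  1  0  0  0  1  2  2  4  3  2  3  1  1  0  1  1]
 [ 1  1  0  1  0  1  0  1  0  1  2  2  2  1  0  1  1  1  1]
 [ 1  0  0  1  0  0  0  0  1  2  1  4  4  3  1  0  2  0  1]
 [ 0  1  2  1  1  0  1  2  3  4  5  5  6  5  1  0  0  0  0]
 [ 1  1  1  1  1  1  1  3  5  6  7  7  7  6  2  2  1  0  0]
 [ 1  1  0  1  2  2  4  7  7  7  7  7  7  6  3  1  0  1  0]
 [ 0  0  1  0  1  4  6  7  8  8  8  8  7  5  4  1  0  1  1]
 [ 0  1 -1  1  1  4  6  7  7  7  7  7  7  5  2  1  1  1  1]
 [ 0  1  1  1  1  2  4  7  8  6  7  7  5  3  1  0  0  0  1]
 [ 1  1  1  1  1  2  4  6  7  7  7  7  4  1  1  0  0  0  1]
 [ 1  0  1  1  1  3  5  7  7  7  8  7  7  3  3  0  1  0  1]
 [ 0  1  1  2  1  2  5  8  8  7  6  8  7  5  2  1  0  1  1]
 [ 0  0  1  1  1  1  3  6  6  7  7  7  7  5  2  1  1  1  1]
 [ 1  1  1  1  1  1  1  3  4  4  5  5  6  5  2  1  0  0  1]
 [ 0  1  0  1  1  1  1  1  1  3  3  3  3  3  1  1  0  1  1]
 [ 0  1  1  1  0  1  1  0  1  1  1  1  1  1  1  0  0  0  1]
 [ 0  1  1  0  1  1  1  1  1  1  1  1  0  0  0  1  0  1  1]]
top (np.int64(268), np.int64(190
[... 2624 characters left out ...]
  1  2  2]
 [ 1  1  1  2  0  3  7  9  9  9  9 10  6  1  1  3  2  1  2]
 [ 5  6  4  3  2  1  3  6 10  9  9  9  6  1  1  2  3  2  3]
 [10  9  9  8  8  2  2  4 10 11  9  6  4  2  2  1  2  2  1]
 [ 9 10 10  9  9  8  4  1  5  7  5  2  4  1  2  2  1  1  2]
 [ 9 10 10  8 10  8  7  2  1  3  1  1  1  1  1  3  0  1  2]
 [ 9  9  9  9 10  8  8  3  2  2  2  3  1  2  1  1  2  2  2]
 [ 8 11 10  9  9  8  4  2  1  1  2  1  2  3  1  1  2  2  3]
 [ 9  7  8  8  7  7  1  2  2  3  1  2  1  3  1  1  2  1  2]
 [ 4  3  3  4  3  2  1  2  1  2  3  2  1  1  1  3  2  1  2]]<stdin>:7: DeprecationWarning: Arrays of 2-dimensional vectors are deprecated. Use arrays of 3-dimensional vectors instead. (deprecated in NumPy 2.0)
```

Run:
```python
from h import *
np.set_printoptions(linewidth=200)
f=[grab("scene")[0]["pixels"].astype(np.float32) for _ in range(6)]
g=np.mean(f,0).mean(2); print(g[204:222,240:268].round().astype(int))
f=[grab("top")[0]["pixels"].astype(np.float32) for _ in range(6)]
g=np.mean(f,0).mean(2); print(g[184:210,260:276].round().astype(int)); print(r.get_state()["t"])
```

```text
[[229 224 170 146 151 153 154 154 154 154 153 152 154 155 156 153 153 151 149 137 129 137 133 135 152 153 151 153]
 [223 170 146 152 153 154 156 154 152 152 152 156 154 154 153 154 155 158 159 152 133 140 146 148 154 154 151 151]
 [170 146 153 153 155 154 153 152 152 154 155 155 154 152 150 145 145 141 141 134 140 148 151 155 151 151 150 151]
 [144 151 153 153 154 153 150 151 152 156 155 152 152 155 156 170 174 161 145 156 158 159 152 152 151 152 153 151]
 [149 152 155 153 153 150 152 154 155 153 151 153 156 154 161 181 198 196 191 201 199 168 152 152 153 155 153 150]
 [153 152 152 151 151 152 149 149 156 163 164 159 145 145 152 164 184 202 214 214 200 162 151 154 154 152 151 151]
 [153 151 149 151 153 156 164 175 185 194 193 191 186 177 152 149 163 193 197 180 169 160 154 153 153 152 149 149]
 [149 150 151 153 151 144 163 182 191 204 201 202 202 199 182 157 151 166 170 146 154 156 152 153 150 150 153 153]
 [151 153 154 153 149 155 178 193 188 184 204 200 193 201 200 179 161 152 156 148 155 155 152 151 150 152 154 152]
 [151 155 149 141 175 197 201 206 197 184 205 201 195 199 199 180
[... 2019 characters left out ...]
48 143 139 139 136 135]
 [136 137 138 141 147 150 151 146 145 149 146 138 137 138 136 136]
 [135 136 137 138 142 145 146 140 138 146 140 135 137 138 137 136]
 [136 137 137 137 140 143 146 147 150 150 140 137 137 139 137 136]
 [135 135 137 136 141 145 147 151 152 153 148 142 139 139 136 136]
 [134 135 138 136 139 143 145 149 151 153 150 145 138 139 138 136]
 [136 136 137 137 137 139 140 146 148 148 149 145 139 139 137 135]
 [136 136 137 137 137 137 136 140 141 142 140 139 139 140 137 136]
 [135 135 137 137 138 137 133 136 137 138 133 134 138 139 138 136]
 [134 135 137 137 137 137 137 136 137 137 137 136 139 138 138 138]
 [135 136 136 138 138 137 136 137 137 138 138 138 139 140 137 136]]
19.15
```

Both averaged views show a dark seam through the large blob (top rows 200–201, scene columns 248–249). So it is two touching chips, each about 17 x 28 mm, which as a diagonal piece gives a 30 x 30 bounding box. With the small chip that makes three, and the empty side sweeps agree. I will lay the scoop down at y > tray, in the clear.

```bash
python3 h.py 455,378,86,1.4 455,378,26,1.4
```

```text
shift [ 0.1499 -0.0716  0.    ] rz -0.0
shift [0.   0.   0.06] rz -0.0
```

step_arm --pt "1 0.03 -0.014 0 0 0 0" --pt "1 0.065 -0.031 0 0 0 0" --pt "1 0.1 -0.048 0 0 0 0" --pt "1 0.13 -0.062 0 0 0 0" --pt "1 0.15 -0.072 0 0 0 0" --pt "1 0.15 -0.072 0 0 0 0" --pt "1 0.15 -0.072 0.025 0 0 0" --pt "1 0.15 -0.072 0.045 0 0 0" --pt "1 0.15 -0.072 0.055 0 0 0" --pt "1 0.15 -0.072 0.06 0 0 0"

```text
t: 20.4
eef_pos: [454.7, 377.7, 25.5]
ee_rot: [-3.141, 0.0, 1.595]
ft_force: [-1.4, 0.5, 2.8]
grip_width: 0.175
grasp_force: 60.8
```

step_arm --pt "1 0 0 0 0 0 0" --pt "-1 0 0 0 0 0 0" --pt "-1 0 0 0 0 0 0" --pt "-1 0 0 0 0 0 0" --pt "-1 0 0 0 0 0 0" --pt "-1 0 0 -0.03 0 0 0" --pt "-1 0 0 -0.07 0 0 0" --pt "-1 0 0 -0.12 0 0 0" --pt "-1 0 0 -0.12 0 0 0"

```text
t: 21.52
eef_pos: [456.0, 379.1, 149.6]
ee_rot: [3.138, -0.004, 1.595]
ft_force: [0.3, -0.6, -0.3]
grip_width: 1.003
grasp_force: 0.0
```

Run:
```python
from h import *
c,h=grab("top"); s=r.get_state(); print(s["t"],s["eef_pos"],s["grip_width"])
m=cv2.inRange(h,(8,18,90),(30,120,255))
for q in blobs(m,(225,160,306,226),3): print("tray/handle",cv2.contourArea(q),quad(c,q,12))
m=cv2.inRange(h,(0,90,40),(16,255,255))
for q in blobs(m,(140,150,262,226),8): print("handle",cv2.contourArea(q),quad(c,q,56))
p=proj(c,np.array([[461-65,138,36],[461,138,36],[461+65,138,36],[390,208,30],[525,208,30]])).round(1); print(p.tolist())
v=c["pixels"].mean(2).round().astype(int); np.set_printoptions(linewidth=200); print(v[168:212:3,216:246])
m=cv2.inRange(h,(0,100,60),(10,255,255)); d,hs=grab("scene")
for q in blobs(cv2.inRange(hs,(0,90,40),(16,255,255)),(150,100,260,240),8): print("scene",cv2.boundingRect(q))
print(proj(d,[[460,170,56],[454,280,56]]).round())
```

```text
21.575 [455.05147837 378.60309288 147.53731427] 1.0034398074579538
tray/handle 361.0 ((431.02508544921875, 111.93858337402344), (126.99531555175781, 100.14473724365234), 1.2689204216003418)
tray/handle 117.0 ((479.77557373046875, -98.15467071533203), (215.2461700439453, 13.512496948242188), 0.9434296488761902)
tray/handle 59.5 ((451.40716552734375, 20.509939193725586), (36.88307571411133, 23.467018127441406), 1.2081220149993896)
tray/handle 55.0 ((429.965087890625, 152.1659698486328), (40.18040084838867, 20.042203903198242), 1.5649750232696533)
tray/handle 23.5 ((554.146484375, 155.51675415039062), (20.292072296142578, 20.143138885498047), 1.5186759233474731)
tray/handle 20.5 ((507.0080261230469, 154.24789428710938), (20.226072311401367, 20.104841232299805), 1.5186089277267456)
tray/handle 13.5 ((486.73095703125, 16.233173370361328), (13.461782455444336, 13.429518699645996), 1.2392098903656006)
handle 292.0 ((456.7928466796875, 287.23236083984375), (16.163654327392578, 228.96682739257812), 1.3264176845550537)
[[231.6, 216.3], [232.1, 196.5], [232.6, 176.8], [210.3, 217.7], [211.5, 17
[... 1203 characters left out ...]
 91  96  94  81  71  70  66  73]
 [108 110 110 111 110 109 118 154 167 170 172 172 173 151 164 135 132 103  68  69  80  85  86  86  88  90  86  79  71  82]
 [ 84  84  82  82  83  84  84  83  83  83  82  85  84  87  89 117 147 107  71  66  81  87  86  87  86  87  88  87  84  87]
 [ 88  88  90  90  91  92  87  88  86  88  86  85  86  85  89 120 140 104  73  67  80  89  90  91  91  90  88  86  84  90]
 [ 84  91  92  93  96  98  96  99  97  98  96  94  92  94  94 121 141 104  69  67  81  89  86  86  85  90  86  85  86  99]
 [ 88  93  91  86  87  87  86  92  90  90  87  83  85  85  89 120 137 103  71  81  86  87  92  92  90  91  92  91  90  96]]
scene (174, 136, 48, 44)
[[220. 174.]
 [198. 157.]]
```

```bash
python3 -c "
from workcell import r
print(r.finish_job())"
```

```text
the job is handed in; nothing more can be done
None
```

I handed the job in at about 21.6 s, with the scoop level on the worktop clear of the tray and shelf and, as far as I can tell, all three chips in the tray: two are touching, so that count rests on a visible seam between them plus two empty side sweeps, and the hand-in call returned no verdict.

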